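Index the column guide to the third column

TASK

Set the pipetting guide on the worktop for the third column of its well plate, not trusting where it was left but counting clicks: with a fingertip push the sliding mask left, fully home against its end stop, then push it back to the right by three clicks, so that its slot rests over the third column of wells from the left, without overrunning to the fourth click. Push gently, grip and lift nothing, and leave the plate in its nest and the trough and bottles where they stand.

Things in the scene. Friction and masses are not known exactly. Their poses are not given: they have to be found in the camera images.
- plate_guide: Pipetting guide fixed to the worktop: grey base 132 (x) x 180 (y) mm with a plate nest between two aluminium rails along its y (16 mm wide, at x = -56 and +56 mm, tops 24 mm high) and a stop block, 36 mm high, at each rail end (y = 80 to 90 mm either side). Origin: centre of the underside, on the worktop. Own x points away from the robot, +y to its left; turned up to 0.35 rad.
- column_slide (a joint): Travel (m) of the slotted aluminium mask (130 x 40 mm, top 32.5 mm high) bridging the plate. 0 = home, at the left (+y) stop; grows as it goes right (guide -y). Notches every 0.009, home being one; 0.027 is the third click and third column. Leaving a notch takes 5 to 8 N; once half-way it jumps on to the next notch, ahead of the finger. Starts between 0.0075 and 0.0195.
- paddle (a point): Centre of the upright black finger paddle with ribbed left and right faces at the robot-side end of the mask, where it is pushed: 20 mm deep (guide x), 12 mm thick (guide y), from 40 to 84 mm above the worktop; this point is 62 mm up. The guide round it is at most 40 mm high (a 54.5 mm spring housing stands 112 mm away, at the mask's far end). Axes as the guide's; it moves with the mask.
- well_plate: Clear white 96-well plate, 86 x 128 x 15 mm, lying loose in the guide's nest under the mask, its underside 10 mm above the worktop; 12 columns of 8 wells, 9 mm apart along y. Origin: centre of its underside. Not to be moved.
- trough: Bystander: open white reagent trough, 50 x 126 x 30 mm, left of the guide. Origin: centre of its underside.
- bottle_a: Bystander: small white bottle with a screw cap, 30 mm diameter, 62 mm high, right of the guide. Origin: centre of its underside.
- bottle_b: Bystander: small brown bottle with a screw cap, 30 mm diameter, 62 mm high, right of the guide, nearer the robot. Origin: centre of its underside.

How it is judged:
By the outcome, as a careful person would: the job done as asked, in the order asked, and still so for the second after the job is handed in, with the robot touching nothing.
It also fails if it takes over 61 s, if anything falls off the work surface, if the arm or the gripper's body presses on something with over 40 N, if the wrist force passes 120 N, or if a joint passes its speed limit or range.

ROBOT

A 6-joint arm with a two-finger parallel gripper is mounted at the origin on a cart in front of the work surface, level with it; the furniture and walls round the work are solid. World frame = base frame: x ahead of the robot, y to its left, z up, the work surface at z = 0. Lengths are in m, angles in rad, forces in N, time in s.
With the tool pointing down it reaches from about 0.35 to 1 m from the base axis. Payload 7.1 kg.
Tool frame: the origin (TCP) lies midway between the tips of the shut fingers; the grasp point (between the pads) lies 19 mm behind it; z points along the fingers, y is the line along which they close (so a half turn about z gives the same grasp; the last joint's range is limited). The gripper opens to 85 mm and grips with 20 to 120 N. Pads are 22 mm wide; open, the fingers measure 114 mm over their backs; the gripper's body (76 mm by 85 mm) begins 54 mm behind the grasp point. The pads swing forward as they close: fully open they stand 13 mm farther back than shut.
Start: joints at [1.122, 0.423, 1.63, -0, 1.089, -0.019], TCP at [0.26, 0.568, 0.231] pointing down, gripper open.
Joint ranges: [-3, 3], [-0.9, 2.11], [0.09, 2.58], [-1.31, 4.45], [0.11, 2.69], [-2.54, 2.54]. Speed limits (rad/s): [2.39, 2.39, 3.01, 3.14, 3.14, 3.14].

INTERFACE

Orientations are given as [roll, pitch, yaw] about the fixed x, y, z axes, in that order (R = Rz(yaw) Ry(pitch) Rx(roll)).
In Python, from cell import arm gives the robot as it stands.
- The arm moves only by the shell command python3 -m creep 'ROWS' [OPENING]. ROWS is a JSON object whose one key "steps" holds a list of rows, each a list of 4 numbers: the shift along the tool's x, y, z in cm, then the turn about the tool's z in rad. In form: {"steps": [[dx, dy, dz, twist], ...]}. A call has 1 to 10 rows; each row shifts and turns the commanded pose from where the row before left it, along the tool's axes as they then stand; what a row does not reach is not made up. A row lasts 1/12 s, in which the tool goes at most 41.7 mm and 7.16 degrees, less where a joint would pass 70% of its speed; a pose out of reach is approached as far as the arm can. A call with a gripper value outside its range is refused whole. OPENING is the opening, from 0 (shut) to 1 (fully open), set as the call begins (- or left out, the last holds). The fingers move at their own pace and stop on an object; the grip force is fixed at half the most. Time passes only in rows, so rows that do not move let the fingers close. It gives the time, the measured TCP pose, the force, the opening and the grip force at its end, in the units of the state.
- arm.state(): the state, without advancing time (a new reading comes with each control period).
- arm.read_camera(name): name is "scene" or "top" or "wrist"; returns a dict with "frame" (384x512x3 uint8, red, green, blue), "fx", "fy", "cx", "cy" (pixels), "R" (3x3) and "t" (3): a world point X has camera coordinates R X + t. Camera axes: x right, y down, z forward; pixel columns grow to the right and rows downward; lengths in m; the calibration is good to about 2 mm. A picture is of the moment at which its call begins. There is no depth.
- arm.close_job(): hands the job in; it is judged then, once.
The state is a dict: "t": time; "joints": joint angles; "qd": joint speeds; "joint_efforts": joint torques, N m; "tcp_pos": TCP position; "orientation": TCP orientation; "force": force on the tool from outside, world axes, zero at the start; "ft_torque": the same for the moment, N m; "finger_gap": finger opening in m; "grip_force": force on a finger pad.
Only numpy, scipy, OpenCV 4.12 (cv2) and the standard library are available. Lean on these libraries where they do the work, as an engineer would, in place of code of your own. Each camera call takes 0.05 s, during which the arm holds its last target. There are 200 camera calls.

## Working session

There is one attempt and no reset: what is moved stays moved. The work goes in short steps, Python scripts to look and compute and a shell command to move; the robot and the scene stay as the last step left them, time stands still between calls to the robot, and variables do not carry over. Pictures are saved under pics/ and viewed, at most 10 in all, crops included, and the job is handed in when it is done.

```bash
mkdir -p pics; python3 - <<'E'
from cell import arm
import cv2,numpy as np
s=arm.state();print({k:np.round(s[k],4).tolist() for k in s})
for n in("top","scene"):
    c=arm.read_camera(n);cv2.imwrite(f"pics/{n}0.png",c["frame"][:,:,::-1])
    np.savez(f"pics/{n}0.npz",**c);print(n,c["fx"],c["cx"],c["cy"],np.round(c["R"],3).tolist(),np.round(c["t"],3))
E
```

```text
{'t': 0.0, 'joints': [1.122, 0.4239, 1.6307, -0.0, 1.0886, -0.019], 'qd': [-0.0004, 0.0004, 0.0011, -0.0, -0.0002, -0.0007], 'joint_efforts': [-0.0006, -55.7396, -28.1744, -0.0, 0.0075, -0.0], 'tcp_pos': [0.2602, 0.5677, 0.2305], 'orientation': [-3.14, -0.0, 2.7118], 'force': [0.3897, -0.2189, -0.4629], 'ft_torque': [-0.0311, 0.019, -0.0529], 'grip_force': 0.0, 'finger_gap': 0.0856}
top 441.86187521637345 247.39143498374233 195.49496039879625 [[0.01, -1.0, 0.016], [-0.988, -0.012, -0.152], [0.152, -0.015, -0.988]] [-0.055  0.557  1.082]
scene 386.1904703245585 254.56810227695698 195.30548754159184 [[0.889, -0.458, -0.015], [-0.319, -0.596, -0.737], [0.329, 0.66, -0.676]] [-0.483  0.202  0.745]
```

View pics/top0.png

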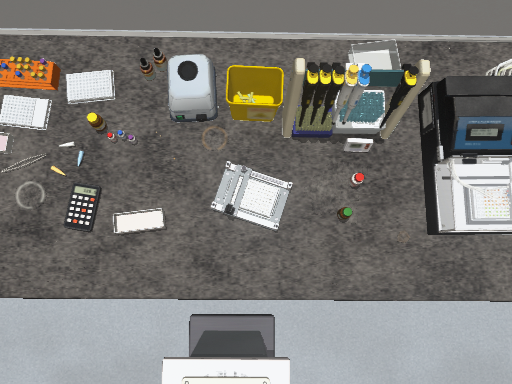

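View pics/scene0.png

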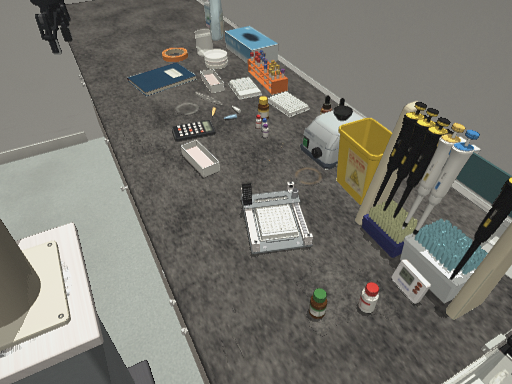

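The top view shows the guide centred near (252,195), with the black paddle near (231,209). In the scene view the paddle is near (247,193). I'll enlarge both.

```bash
python3 - <<'E'
import cv2,numpy as np
a=cv2.imread("pics/top0.png")[150:240,200:305];b=cv2.imread("pics/scene0.png")[170:260,230:320]
f=lambda i,s:cv2.resize(i,None,fx=s,fy=s,interpolation=cv2.INTER_CUBIC)
cv2.imwrite("pics/crop0.png",np.hstack([f(a,4),f(b,4)]))
E
```

```text
(no output)
```

View pics/crop0.png

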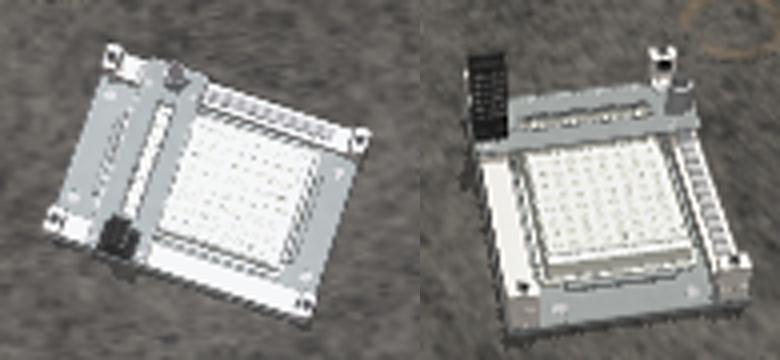

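The crop shows the four stop blocks at about (115,55), (360,138), (57,220) and (303,303) in the left panel, and the paddle top near (119,232). I'll work out the guide and paddle poses from these.

```bash
cat >h.py <<'E'
import numpy as np,cv2
def ray(c,u,v,z):
    R,t=c["R"],c["t"];o=-R.T@t;d=R.T@np.array([(u-c["cx"])/c["fx"],(v-c["cy"])/c["fy"],1.]);return o+d*(z-o[2])/d[2]
def proj(c,X):
    p=c["R"]@np.asarray(X)+c["t"];return c["fx"]*p[0]/p[2]+c["cx"],c["fy"]*p[1]/p[2]+c["cy"]
def blob(c,u0,v0,r=14,th=70):
    g=cv2.cvtColor(c["frame"],cv2.COLOR_RGB2GRAY)
    m=np.zeros_like(g);m[v0-r:v0+r,u0-r:u0+r]=(g[v0-r:v0+r,u0-r:u0+r]<th)*255
    n,l,s,ce=cv2.connectedComponentsWithStats(m);i=1+np.argmax(s[1:,4]);return s[i],ce[i]
E
python3 - <<'E'
from h import *
c=dict(np.load("pics/top0.npz"));d=dict(np.load("pics/scene0.npz"))
P=np.array([ray(c,200+x/4,150+y/4,.036)[:2] for x,y in[(115,55),(360,138),(57,220),(303,303)]])
L=np.array([(.056,.085),(.056,-.085),(-.056,.085),(-.056,-.085)])
o=P.mean(0);Q=P-o
th=np.arctan2((L[:,0]*Q[:,1]-L[:,1]*Q[:,0]).sum(),(L*Q).sum());R=np.array([[np.cos(th),-np.sin(th)],[np.sin(th),np.cos(th)]])
print("guide",o,th,"res mm",(Q-L@R.T)*1e3)
p=ray(c,200+119/4,150+230/4,.084)[:2];print("paddle top",p,R.T@(p-o))
for th_ in(35,45,55):print(blob(c,229,208,8,th_),blob(d,247,194,14,th_))
q=ray(d,230+488/4-105,170+55/4,.084)[:2];print("scene paddle",q,R.T@(q-o))
E
```

```text
guide [ 0.5616008  -0.06151771] -0.3195431345391313 res mm [[ 0.15961908 -1.81666508]
 [ 0.98288243  0.99229962]
 [-1.63628928 -1.75746328]
 [ 0.49378777  2.58182874]]
paddle top [ 0.52151375 -0.0058025 ] [-0.05555978  0.04030219]Traceback (most recent call last):
  File "<stdin>", line 9, in <module>
  File "h.py", line 9, in blob
    n,l,s,ce=cv2.connectedComponentsWithStats(m);i=1+np.argmax(s[1:,4]);return s[i],ce[i]
                                                     ~~~~~~~~~^^^^^^^^^
    return _wrapfunc(a, 'argmax', axis=axis, out=out, **kwds)
    return bound(*args, **kwds)
ValueError: attempt to get argmax of an empty sequence
```

```bash
python3 -m creep '{"steps":[[0,0,0,0.12],[0,0,0,0.12],[0,0,0,0.12],[0,0,0,0.12],[0,0,0,0.12],[0,0,0,0.12],[0,0,0,0.12],[0,0,0,0.12],[0,0,0,0.12],[0,0,0,0.12]]}' 0
python3 -m creep '{"steps":[[0,0,0,0.12],[0,0,0,0.12],[0,0,0,0.02],[0,0,0,0]]}'
cat >>h.py <<'E'
from scipy.spatial.transform import Rotation as Ro
O=np.array([.5616,-.0615]);TH=-.3195
G=np.array([[np.cos(TH),-np.sin(TH)],[np.sin(TH),np.cos(TH)]])
def loc(p):return G.T@(np.asarray(p)[:2]-O)
def delta(s,lx,ly,z):
    w=np.r_[O+G@[lx,ly],z]-s["tcp_pos"];return Ro.from_euler("xyz",s["orientation"]).as_matrix().T@w*100
E
python3 - <<'E'
from h import *
from cell import arm
d=dict(np.load("pics/scene0.npz"))
print("paddle via scene",loc(ray(d,247,170+56/4,.084)),loc(ray(d,247.5,170+133/4,.040)))
s=arm.state();print(s["tcp_pos"],s["orientation"],np.array(s["orientation"])[2]-(np.pi/2+TH),delta(s,-.056,.0,.2305),delta(s,-.056,.0,.05),s["finger_gap"])
E
```

```text
t: 0.93
tcp_pos: [0.2602, 0.5679, 0.2308]
orientation: [-3.141, 0.001, 1.506]
force: [-0.5, 0.1, 0.2]
finger_gap: 0.0004
grip_force: 0.0
t: 1.27
tcp_pos: [0.2603, 0.568, 0.231]
orientation: [-3.142, 0.001, 1.254]
force: [-0.6, 0.6, 0.5]
finger_gap: 0.0001
grip_force: 0.0
paddle via scene [-0.0542186  0.0435807] [-0.05654694  0.02791299]
[0.26028823 0.56795658 0.23097659] [-3.14150983e+00  6.62100253e-04  1.25380461e+00] 0.0025082796834472454 [-50.40327793  42.65075284   0.07749859] [-50.39132702  42.65224778  18.12749457] 0.00010484597297524125
```

```bash
for i in 1 ; do python3 -m creep '{"steps":[[-2.5,2.13,0,0],[-2.5,2.13,0,0],[-2.5,2.13,0,0],[-2.5,2.13,0,0],[-2.5,2.13,0,0],[-2.5,2.13,0,0],[-2.5,2.13,0,0],[-2.5,2.13,0,0],[-2.5,2.13,0,0],[-2.5,2.13,0,0]]}'; done
python3 -m creep '{"steps":[[-2.5,2.13,0,0],[-2.5,2.13,0,0],[-2.5,2.13,0,0],[-2.5,2.13,0,0],[-2.5,2.13,0,0],[-2.5,2.13,0,0],[-2.5,2.13,0,0],[-2.5,2.13,0,0],[-2.5,2.13,0,0],[-0.4,0.05,0,0]]}'
python3 -m creep '{"steps":[[0,0,0,0],[0,0,0,0],[0,0,0,0]]}'
python3 - <<'E'
from h import *
from cell import arm
s=arm.state();print(s["t"],loc(s["tcp_pos"]),s["tcp_pos"],delta(s,-.056,.0,.05))
r=[]
for n in("top","wrist"):
    c=arm.read_camera(n);np.savez(f"pics/{n}1.npz",**c);f=c["frame"][:,:,::-1]
    r.append(cv2.resize(f[140:250,190:320],(520,440)) if n=="top" else cv2.resize(f,(280,210)))
r[1]=cv2.copyMakeBorder(r[1],0,230,0,0,cv2.BORDER_CONSTANT)
cv2.imwrite("pics/v1.png",np.hstack(r))
E
```

```text
t: 2.1
tcp_pos: [0.3845, 0.2625, 0.2314]
orientation: [3.141, -0.0, 1.256]
force: [-0.5, 0.7, -0.8]
finger_gap: -0.0001
grip_force: 0.0
t: 2.93
tcp_pos: [0.4972, -0.0176, 0.2317]
orientation: [3.139, 0.001, 1.253]
force: [0.1, -0.6, -0.1]
finger_gap: 0.0003
grip_force: 0.0
t: 3.18
tcp_pos: [0.4944, -0.013, 0.2312]
orientation: [-3.141, -0.0, 1.254]
force: [0.7, -0.2, 0.8]
finger_gap: 0.0
grip_force: 0.0
3.1833 [-0.07905802  0.02497563] [ 0.49438755 -0.01295684  0.23117414] [-2.50442403  2.31172138 18.11571264]
```

View pics/v1.png

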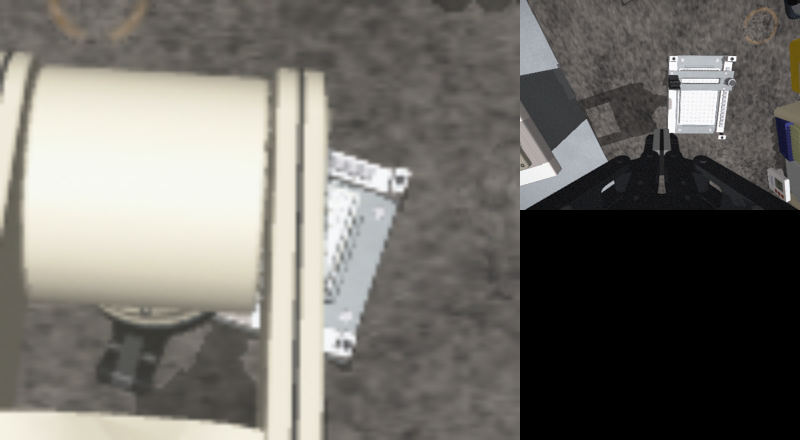

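The wrist view (right panel) shows the guide upright, with the paddle at about (674,82) and the fingertips at about (660,140). The arm blocks the top camera. The last move stopped about 2.5 cm short, so I'll finish it and then descend.

```bash
python3 -m creep '{"steps":[[-1.25,1.15,0,0],[-1.25,1.15,0,0],[0,0,2,0],[0,0,2,0],[0,0,2,0],[0,0,2,0],[0,0,2,0],[0,0,0,0],[0,0,0,0]]}'
python3 - <<'E'
from h import *
from cell import arm
s=arm.state();print(s["t"],loc(s["tcp_pos"]),s["tcp_pos"],delta(s,-.056,.0,.05))
c=arm.read_camera("wrist");np.savez("pics/w2.npz",**c)
cv2.imwrite("pics/w2.png",c["frame"][:,:,::-1])
print(proj(c,np.r_[O+G@[-.056,.04],.062]),proj(c,s["tcp_pos"]))
E
```

```text
t: 4.03
tcp_pos: [0.5082, -0.0439, 0.1308]
orientation: [-3.139, 0.0, 1.253]
force: [0.2, -0.3, 1.0]
finger_gap: 0.0001
grip_force: 0.0
4.0333 [-5.62343324e-02 -1.43530416e-05] [ 0.50820703 -0.04385088  0.13083991] [5.03559258e-03 4.20724675e-02 8.08391394e+00]
(np.float64(259.6982454738996), np.float64(150.6533508068751)) (np.float64(259.06689857233937), np.float64(252.91678341008574))
```

View pics/w2.png

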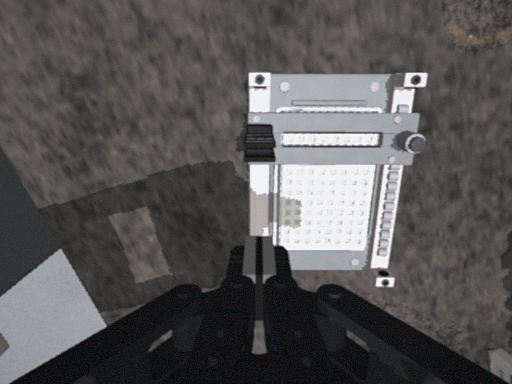

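The wrist view shows the paddle at about (260,125–160), in line with the fingertips at column 259. The slot is at rows 133–147, and the path between is clear. I'll descend to z≈0.053.

```bash
python3 -m creep '{"steps":[[0,0,1.5,0],[0,0,1.5,0],[0,0,1.5,0],[0,0,1.5,0],[0,0,1.0,0],[0,0,0.8,0],[0,0,0,0],[0,0,0,0],[0,0,0,0]]}'
python3 - <<'E'
from h import *
from cell import arm
s=arm.state();print(s["t"],loc(s["tcp_pos"]),s["tcp_pos"],Ro.from_euler("xyz",s["orientation"]).as_matrix().T@s["force"])
c=dict(np.load("pics/w2.npz"))
print("slot",loc(ray(c,330,139.5,.0325)),"mask edges",loc(ray(c,330,113,.0325)),loc(ray(c,330,164.5,.0325)),
"blocks",[loc(ray(c,u,v,.036)) for u,v in((259,79),(415,79),(384,282))])
E
python3 -m creep '{"steps":[[0.3,0,0,0],[0.3,0,0,0],[0.3,0,0,0],[0.3,0,0,0],[0,0,0,0]]}'
```

```text
t: 4.83
tcp_pos: [0.5096, -0.0447, 0.0541]
orientation: [3.14, -0.0, 1.252]
force: [-0.7, -0.0, -0.5]
finger_gap: -0.0003
grip_force: 0.0
4.8333 [-0.05464337 -0.00042645] [ 0.50958804 -0.04474182  0.05410119] [-0.26392701 -0.677337    0.48225402]
slot [-0.00158859  0.04305857] mask edges [-0.00305868  0.06303365] [-0.00012817  0.02321479] blocks [array([-0.05663336,  0.08701237]), array([0.0554669, 0.0872391]), array([ 0.05495993, -0.08301394])]
t: 5.25
tcp_pos: [0.5131, -0.0327, 0.0535]
orientation: [3.141, -0.0, 1.252]
force: [0.2, -0.1, -0.6]
finger_gap: 0.0002
grip_force: 0.0
```

```bash
for k in 1; do python3 -m creep '{"steps":[[0.2,0,0,0],[0.2,0,0,0],[0.2,0,0,0],[0.2,0,0,0],[0.1,0,0,0],[0.1,0,0,0]]}'; python3 -m creep '{"steps":[[0.1,0,0,0],[0.1,0,0,0],[0,0,0,0]]}'; python3 -m creep '{"steps":[[0.1,0,0,0],[0.1,0,0,0],[0,0,0,0]]}'; python3 -m creep '{"steps":[[0.1,0,0,0],[0.1,0,0,0],[0,0,0,0]]}'; done | egrep 'tcp|force:'
```

```text
tcp_pos: [0.5159, -0.0237, 0.0533]
force: [0.3, -1.4, -0.1]
grip_force: 0.0
tcp_pos: [0.5165, -0.0218, 0.0533]
force: [-0.5, 0.7, 0.2]
grip_force: 0.0
tcp_pos: [0.517, -0.0202, 0.0533]
force: [0.3, -1.6, 0.7]
grip_force: 1.0
tcp_pos: [0.5174, -0.0186, 0.0533]
force: [-1.3, -2.6, -0.3]
grip_force: 1.7
```

```bash
cat >r.py <<'E'
from h import *
from cell import arm
s=arm.state();l=loc(s["tcp_pos"])*1e3;f=G.T@np.array(s["force"])[:2];print("t %.2f local x %.1f y %.2f mm  F guide x %.1f y %.1f z %.1f"%(s["t"],*l,*f,s["force"][2]))
E
for k in 1; do python3 r.py
python3 -m creep '{"steps":[[0.05,0,0,0],[0.05,0,0,0],[0,0,0,0]]}'>/dev/null; python3 r.py
python3 -m creep '{"steps":[[0.05,0,0,0],[0.05,0,0,0],[0,0,0,0]]}'>/dev/null; python3 r.py
python3 -m creep '{"steps":[[0.05,0,0,0],[0.05,0,0,0],[0,0,0,0]]}'>/dev/null; python3 r.py
python3 -m creep '{"steps":[[0.05,0,0,0],[0.05,0,0,0],[0,0,0,0]]}'>/dev/null; python3 r.py
python3 -m creep '{"steps":[[0.05,0,0,0],[0.05,0,0,0],[0,0,0,0]]}'>/dev/null; python3 r.py
python3 -m creep '{"steps":[[0.05,0,0,0],[0.05,0,0,0],[0,0,0,0]]}'>/dev/null; python3 r.py
python3 -m creep '{"steps":[[0.05,0,0,0],[0.05,0,0,0],[0,0,0,0]]}'>/dev/null; python3 r.py
python3 -m creep '{"steps":[[0.05,0,0,0],[0.05,0,0,0],[0,0,0,0]]}'>/dev/null; python3 r.py
done
```

```text
t 6.50 local x -55.4 y 26.82 mm  F guide x -0.4 y -2.9 z -0.3
t 6.75 local x -55.3 y 28.61 mm  F guide x -0.2 y -0.5 z 0.8
t 7.00 local x -55.2 y 29.73 mm  F guide x 0.6 y 0.5 z -0.0
t 7.25 local x -55.3 y 30.54 mm  F guide x 0.1 y 0.4 z 0.0
t 7.50 local x -55.3 y 31.47 mm  F guide x 0.8 y -0.6 z 0.6
t 7.75 local x -55.3 y 32.47 mm  F guide x 0.4 y 0.1 z 0.4
t 8.00 local x -55.3 y 33.37 mm  F guide x -0.4 y 0.1 z 0.5
t 8.25 local x -55.3 y 34.01 mm  F guide x 0.2 y -4.7 z 0.8
t 8.50 local x -55.3 y 35.09 mm  F guide x -0.1 y -4.8 z 0.5
```

```bash
for k in 1; do 
python3 -m creep '{"steps":[[0.05,0,0,0],[0.05,0,0,0],[0,0,0,0]]}'>/dev/null; python3 r.py
python3 -m creep '{"steps":[[0.05,0,0,0],[0.05,0,0,0],[0,0,0,0]]}'>/dev/null; python3 r.py
python3 -m creep '{"steps":[[0.05,0,0,0],[0.05,0,0,0],[0,0,0,0]]}'>/dev/null; python3 r.py
python3 -m creep '{"steps":[[0.05,0,0,0],[0.05,0,0,0],[0,0,0,0]]}'>/dev/null; python3 r.py
python3 -m creep '{"steps":[[0.05,0,0,0],[0.05,0,0,0],[0,0,0,0]]}'>/dev/null; python3 r.py
python3 -m creep '{"steps":[[0.05,0,0,0],[0.05,0,0,0],[0,0,0,0]]}'>/dev/null; python3 r.py
python3 -m creep '{"steps":[[0.05,0,0,0],[0.05,0,0,0],[0,0,0,0]]}'>/dev/null; python3 r.py
done
```

```text
t 8.75 local x -55.3 y 36.57 mm  F guide x -0.7 y -3.0 z 0.8
t 9.00 local x -55.3 y 37.77 mm  F guide x 0.0 y 0.1 z -0.1
t 9.25 local x -55.2 y 38.65 mm  F guide x 0.4 y -0.6 z -0.8
t 9.50 local x -55.3 y 39.52 mm  F guide x 0.1 y 0.2 z -1.0
t 9.75 local x -55.3 y 40.47 mm  F guide x 0.0 y -0.8 z -1.1
t 10.00 local x -55.3 y 41.45 mm  F guide x 0.9 y 0.5 z 0.2
t 10.25 local x -55.3 y 42.29 mm  F guide x 0.6 y -1.6 z -0.2
```

```bash
for k in 1; do 
python3 -m creep '{"steps":[[0.05,0,0,0],[0.05,0,0,0],[0,0,0,0]]}'>/dev/null; python3 r.py
python3 -m creep '{"steps":[[0.05,0,0,0],[0.05,0,0,0],[0,0,0,0]]}'>/dev/null; python3 r.py
python3 -m creep '{"steps":[[0.05,0,0,0],[0.05,0,0,0],[0,0,0,0]]}'>/dev/null; python3 r.py
done
```

```text
t 10.50 local x -55.3 y 42.43 mm  F guide x 1.3 y -8.4 z 1.4
t 10.75 local x -55.4 y 42.51 mm  F guide x 2.0 y -14.5 z 1.4
t 11.00 local x -55.4 y 42.61 mm  F guide x 3.4 y -20.9 z 4.1
```

Force rises to 21 N with no motion at y≈42.5, so the mask is on its home stop. I'll back off, lift over the paddle and check with the wrist camera.

```bash
for k in 1; do 
python3 -m creep '{"steps":[[-0.3,0,0,0],[-0.5,0,0,0],[-0.5,0,0,0],[0,0,-1.5,0],[0,0,-1.5,0],[0,0,-1.5,0],[0,0,-1.5,0],[0,0,0,0],[0,0,0,0]]}'>/dev/null; python3 r.py
done
python3 - <<'E'
from h import *
from cell import arm
c=arm.read_camera("wrist");np.savez("pics/w3.npz",**c)
cv2.imwrite("pics/w3.png",c["frame"][:,:,::-1])
E
```

```text
t 11.75 local x -54.8 y 32.56 mm  F guide x -0.4 y 0.0 z -0.0
```

View pics/w3.png

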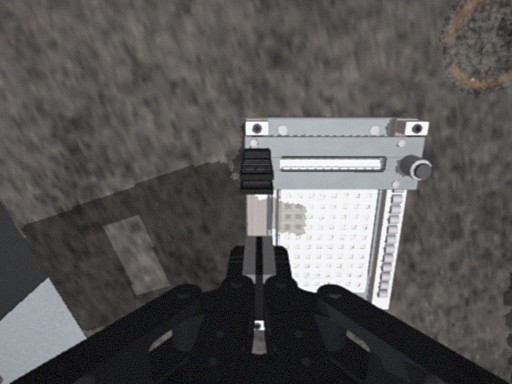

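The mask now lies against the left stop blocks (mask edge at row 137, slot at row 164), which confirms home. Next I'll cross over the paddle to its left side and descend.

```bash
for k in 1; do 
python3 -m creep '{"steps":[[1.1,0,0,0],[1.1,0,0,0],[1.1,0,0,0],[1.1,0,0,0],[1.1,0,0,0],[0,0,0,0],[0,0,0,0]]}'>/dev/null; python3 r.py
python3 -m creep '{"steps":[[0,0,1.5,0],[0,0,1.5,0],[0,0,1.5,0],[0,0,1.5,0],[0,0,0,0],[0,0,0,0]]}'>/dev/null; python3 r.py
python3 -m creep '{"steps":[[-0.2,0,0,0],[-0.2,0,0,0],[-0.2,0,0,0],[-0.1,0,0,0],[0,0,0,0]]}'>/dev/null; python3 r.py
done
grep -c . r.py; python3 -c "from cell import arm;print(arm.state()['tcp_pos'])"
```

```text
t 12.38 local x -55.5 y 88.32 mm  F guide x 0.1 y -0.4 z -0.2
t 12.88 local x -55.9 y 86.87 mm  F guide x 0.2 y -0.4 z 0.9
t 13.30 local x -55.1 y 80.18 mm  F guide x 0.1 y 0.1 z -0.1
3
[0.53451061 0.03191117 0.05386049]
```

```bash
for k in 1; do 
python3 -m creep '{"steps":[[-0.1,0,0,0],[-0.1,0,0,0],[0,0,0,0]]}'>/dev/null; python3 r.py
for j in 1; do python3 -m creep '{"steps":[[-0.05,0,0,0],[-0.05,0,0,0],[0,0,0,0]]}'>/dev/null; python3 r.py
python3 -m creep '{"steps":[[-0.05,0,0,0],[-0.05,0,0,0],[0,0,0,0]]}'>/dev/null; python3 r.py
python3 -m creep '{"steps":[[-0.05,0,0,0],[-0.05,0,0,0],[0,0,0,0]]}'>/dev/null; python3 r.py
python3 -m creep '{"steps":[[-0.05,0,0,0],[-0.05,0,0,0],[0,0,0,0]]}'>/dev/null; python3 r.py
python3 -m creep '{"steps":[[-0.05,0,0,0],[-0.05,0,0,0],[0,0,0,0]]}'>/dev/null; python3 r.py
python3 -m creep '{"steps":[[-0.05,0,0,0],[-0.05,0,0,0],[0,0,0,0]]}'>/dev/null; python3 r.py
python3 -m creep '{"steps":[[-0.05,0,0,0],[-0.05,0,0,0],[0,0,0,0]]}'>/dev/null; python3 r.py
done; done
```

```text
t 13.55 local x -55.3 y 78.27 mm  F guide x -0.6 y -0.2 z -0.2
t 13.80 local x -55.4 y 77.33 mm  F guide x 0.1 y -0.5 z 0.3
t 14.05 local x -55.4 y 76.33 mm  F guide x 0.5 y 0.5 z -0.3
t 14.30 local x -55.3 y 75.76 mm  F guide x -1.5 y 4.6 z -1.2
t 14.55 local x -55.3 y 74.74 mm  F guide x -2.1 y 5.4 z -2.0
t 14.80 local x -55.3 y 73.28 mm  F guide x 0.8 y 1.6 z -0.1
t 15.05 local x -55.2 y 72.07 mm  F guide x -0.2 y 0.5 z -0.5
t 15.30 local x -55.4 y 71.09 mm  F guide x -0.5 y 0.7 z -0.2
```

```bash
for k in 1; do 
python3 -m creep '{"steps":[[-0.05,0,0,0],[-0.05,0,0,0],[-0.05,0,0,0],[-0.05,0,0,0],[0,0,0,0]]}'>/dev/null; python3 r.py
for j in 1; do python3 -m creep '{"steps":[[-0.05,0,0,0],[-0.05,0,0,0],[0,0,0,0]]}'>/dev/null; python3 r.py
python3 -m creep '{"steps":[[-0.05,0,0,0],[-0.05,0,0,0],[0,0,0,0]]}'>/dev/null; python3 r.py
python3 -m creep '{"steps":[[-0.05,0,0,0],[-0.05,0,0,0],[0,0,0,0]]}'>/dev/null; python3 r.py
python3 -m creep '{"steps":[[-0.05,0,0,0],[-0.05,0,0,0],[0,0,0,0]]}'>/dev/null; python3 r.py
python3 -m creep '{"steps":[[-0.05,0,0,0],[-0.05,0,0,0],[0,0,0,0]]}'>/dev/null; python3 r.py
python3 -m creep '{"steps":[[-0.05,0,0,0],[-0.05,0,0,0],[0,0,0,0]]}'>/dev/null; python3 r.py
python3 -m creep '{"steps":[[-0.05,0,0,0],[-0.05,0,0,0],[0,0,0,0]]}'>/dev/null; python3 r.py
done; done
```

```text
t 15.72 local x -55.3 y 69.29 mm  F guide x -0.2 y -0.4 z -0.1
t 15.97 local x -55.3 y 68.32 mm  F guide x -0.9 y -0.4 z 0.0
t 16.22 local x -55.3 y 67.41 mm  F guide x -0.5 y 0.1 z 0.7
t 16.47 local x -55.3 y 66.98 mm  F guide x -0.9 y 5.2 z -1.0
t 16.72 local x -55.3 y 66.25 mm  F guide x -2.5 y 5.3 z -1.1
t 16.97 local x -55.3 y 64.64 mm  F guide x 0.8 y 3.7 z -0.6
t 17.22 local x -55.3 y 63.09 mm  F guide x 0.7 y 1.1 z 0.7
t 17.47 local x -55.4 y 62.01 mm  F guide x 0.3 y -0.3 z -0.1
```

Second click is done (contact at 67.3, released at about 63.5). The third should make contact near 58.2 and release near 54.

```bash
for k in 1; do 
python3 -m creep '{"steps":[[-0.05,0,0,0],[-0.05,0,0,0],[-0.05,0,0,0],[-0.05,0,0,0],[0,0,0,0]]}'>/dev/null; python3 r.py
for j in 1; do python3 -m creep '{"steps":[[-0.05,0,0,0],[-0.05,0,0,0],[0,0,0,0]]}'>/dev/null; python3 r.py
python3 -m creep '{"steps":[[-0.05,0,0,0],[-0.05,0,0,0],[0,0,0,0]]}'>/dev/null; python3 r.py
python3 -m creep '{"steps":[[-0.05,0,0,0],[-0.05,0,0,0],[0,0,0,0]]}'>/dev/null; python3 r.py
python3 -m creep '{"steps":[[-0.05,0,0,0],[-0.05,0,0,0],[0,0,0,0]]}'>/dev/null; python3 r.py
python3 -m creep '{"steps":[[-0.05,0,0,0],[0,0,0,0],[0,0,0,0]]}'>/dev/null; python3 r.py
python3 -m creep '{"steps":[[-0.05,0,0,0],[0,0,0,0],[0,0,0,0]]}'>/dev/null; python3 r.py
done; done
```

```text
t 17.88 local x -55.3 y 60.30 mm  F guide x 0.5 y -0.5 z -0.4
t 18.13 local x -55.3 y 59.31 mm  F guide x 0.4 y -1.0 z -1.0
t 18.38 local x -55.3 y 58.34 mm  F guide x 0.1 y 0.8 z -0.1
t 18.63 local x -55.3 y 57.97 mm  F guide x -0.2 y 5.1 z -0.6
t 18.88 local x -55.2 y 57.32 mm  F guide x -0.2 y 5.0 z -1.0
t 19.13 local x -55.3 y 56.28 mm  F guide x 0.1 y 4.7 z -1.5
t 19.38 local x -55.3 y 55.27 mm  F guide x 1.0 y 3.5 z -0.6
```

```bash
for k in 1; do 
python3 -m creep '{"steps":[[-0.05,0,0,0],[0,0,0,0],[0,0,0,0]]}'>/dev/null; python3 r.py
python3 -m creep '{"steps":[[-0.05,0,0,0],[0,0,0,0],[0,0,0,0]]}'>/dev/null; python3 r.py
python3 -m creep '{"steps":[[-0.05,0,0,0],[0,0,0,0],[0,0,0,0]]}'>/dev/null; python3 r.py
done
```

```text
t 19.63 local x -55.3 y 54.63 mm  F guide x -1.4 y 1.8 z 0.4
t 19.88 local x -55.3 y 54.19 mm  F guide x -0.6 y 0.1 z 0.5
t 20.13 local x -55.4 y 53.73 mm  F guide x 0.0 y 0.6 z -0.1
```

Force dropped to zero at about 54. I'll advance to about 52 for margin (next contact is near 49.2), then retract and look.

```bash
for k in 1; do 
python3 -m creep '{"steps":[[-0.05,0,0,0],[0,0,0,0],[0,0,0,0]]}'>/dev/null; python3 r.py
python3 -m creep '{"steps":[[-0.05,0,0,0],[0,0,0,0],[0,0,0,0]]}'>/dev/null; python3 r.py
python3 -m creep '{"steps":[[-0.05,0,0,0],[0,0,0,0],[0,0,0,0]]}'>/dev/null; python3 r.py
python3 -m creep '{"steps":[[0.5,0,0,0],[1,0,0,0],[1,0,0,0],[0,0,-2,0],[0,0,-2,0],[0,0,-2,0],[0,0,-2,0],[0,0,0,0],[0,0,0,0]]}'>/dev/null; python3 r.py
python3 -m creep '{"steps":[[-2,0,0,0],[-2,0,0,0],[-2,0,0,0],[-2,0,0,0],[0,0,0,0],[0,0,0,0],[0,0,0,0]]}'>/dev/null; python3 r.py
done
python3 - <<'E'
from h import *
from cell import arm
c=arm.read_camera("wrist");np.savez("pics/w4.npz",**c)
f=c["frame"][:,:,::-1]
cv2.imwrite("pics/w4.png",cv2.resize(f[60:300,200:480],None,fx=2.5,fy=2.5,interpolation=cv2.INTER_CUBIC))
E
```

```text
t 20.38 local x -55.3 y 53.32 mm  F guide x 0.4 y -0.7 z -0.1
t 20.63 local x -55.3 y 52.88 mm  F guide x -0.7 y 0.5 z 0.4
t 20.88 local x -55.3 y 52.37 mm  F guide x 0.2 y -0.6 z 0.4
t 21.63 local x -54.6 y 78.61 mm  F guide x -0.2 y -0.4 z 0.6
t 22.22 local x -55.5 y -2.06 mm  F guide x 0.2 y 0.1 z 0.1
```

View pics/w4.png

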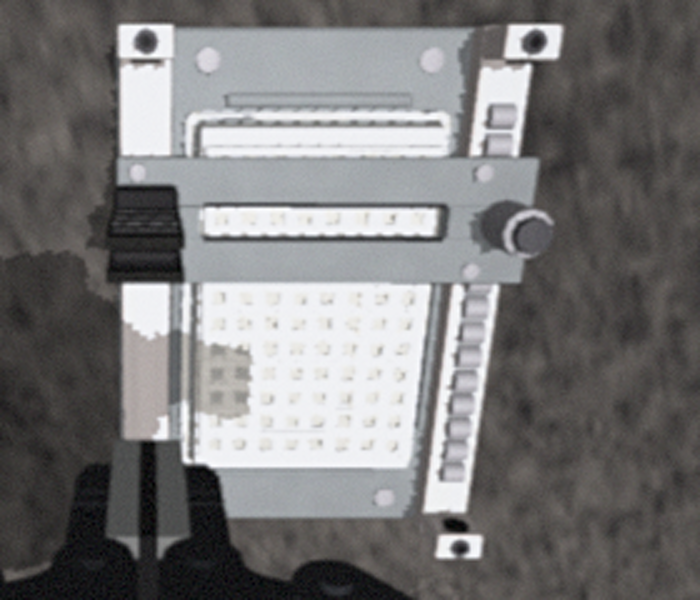

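The view shows the slot over one row of wells (crop row 221), with exactly seven columns visible below the mask, as expected for column three. I'll check the slot shift numerically and hand in.

```bash
python3 - <<'E'
from h import *
from cell import arm
a=dict(np.load("pics/w3.npz"));b=dict(np.load("pics/w4.npz"))
d=loc(ray(a,330,164,.0325))[1]-loc(ray(b,328,60+221/2.5,.0325))[1]
print("travel mm",d*1e3)
if abs(d-.027)<.0035: print(arm.close_job())
E
```

```text
travel mm 26.586275051009903
the job is handed in; nothing more can be done
None
```

The mask was pushed fully home to its left stop, then moved right by three clicks. The slot rests over the third column (26.6 mm of travel measured by camera, 27 mm nominal), the arm is clear of everything, and the job is handed in.

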